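# Aim the lamp, then hold a glass cell in the light path

## Task

First turn the light bench's aim knob, without pushing the lamp head itself, until the lamp's pointer lines up with the thick engraved mark on the scale plate. Then lift the taller of the two glass cells out of the rack, gripping only its two broad frosted sides and never the narrow clear windows, and hold it upright in the light path half-way between lamp and receiver, centred at lens height with its windows facing the two lenses; finish while still holding it there steadily in the air. Leave the other cell and the loose things on the table where they are.

Things in the scene. Friction and masses are not known exactly. Their poses are not given: they have to be found in the camera images.
- bench: Fixed light bench: aluminium base 90 x 385 x 12 mm, lamp head at its +y end, receiver at its -y end. Origin on the table under mid light path; z up; y runs along the light path to the lamp, 110 mm up. Lenses at y = -75 and (lamp aimed) +70 mm, gap between empty; heads 42 mm wide, tops at 132 mm. A 60 x 60 x 28 mm gear block carries the aim knob at x = -120, y = 70 mm.
- light_mid (a point): Point in the air on the light path, half-way between lamp and receiver, 110 mm above the table, at lens height: the cell's centre belongs here. Axes as the bench: y along the light path, z up.
- lamp_head: Dark lamp head 42 x 60 x 44 mm that swivels about an upright axis on its post, driven by the aim knob. Origin on the swivel axis at lens height; its y axis points backwards along the pointer, away from the lens. Not to be pushed directly.
- pointer_tip (a point): Tip of the light metal pointer (4 mm wide, its last 8 mm 2 mm wide) on top of the lamp head, 70 mm behind the swivel axis, 132 mm above the table; it sweeps over the scale plate.
- mark (a point): Inner end of the one thick white engraved line (3 x 18 mm) on the dark scale plate, which stands behind the lamp, top 130 mm above the table; 70 mm behind the swivel axis, in line with the light path. The four thin short lines are only graduations. Aligned = pointer tip directly at this point.
- knob_grip (a point): Aim knob: an upright aluminium bar 40 mm long (its x axis), 12 mm thick (its y axis) and 30 mm tall (from 35 to 65 mm above the table) on a steel disc of 42 mm; turns about its upright axis. This point is on the axis, 55 mm above the table, at the height to grip; its orientation turns with the bar.
- aim_knob (a joint): Aim knob angle (rad), growing anticlockwise seen from above, stops at -1.0 and 2.7; stays where it is left, resists with about 0.04 N m. The lamp head turns the same way by 0.3 of it; pointer at the mark at 0. Starts at 0.7 to 2.2, so turn clockwise, in more than one grasp if the wrist needs it.
- rack: Dark grey cell rack 190 x 50 x 16 mm, fixed, with three slots 60 mm apart along its x axis, 26 x 16 mm and 9 mm deep (their floor is 7 mm above the table). Origin at the centre of its underside. The two cells stand in its two end slots, either way round; the middle one is empty.
- cell_mid (a point): Centre (half-way up) of the tall glass cell: 24 (x) x 14 (y) x 55 mm tall, 25-50 g, upright in a rack slot that hides its lowest 9 mm; starts 34.5 mm above the table. Broad sides across y, 14 mm apart, 22 mm wide, from the underside up to 48 mm: frosted, to be gripped. Narrow sides across x: clear windows 10 mm wide. Top 7 mm: white stopper, 10 mm thick.
- cell: The same tall cell as a whole; origin at the centre of its underside, axes as given for its centre.
- short_cell: The short cell, same footprint and look but 35 mm tall; leave it. Origin at its underside.
- filter_box: Bystander: small aluminium box 55 x 36 x 20 mm with a brass connector at each end.
- wipe_jar: Bystander: white jar, 56 mm across, 75 mm tall.
- screwdriver: Bystander: screwdriver lying flat, 170 mm long.
- adapter: Bystander: brass adapter standing, 24 mm across, 34 mm tall.
- wrench: Bystander: small wrench lying flat, 140 mm long.
- lens_ring: Bystander: black ring lying flat, 48 mm across, 12 mm high.
Things that resemble listed ones, but are neither listed nor needed, are in the scene too. What is shaped like the cell but green is not meant.

How it is judged (in metres and radians):
On the way:
1. the pointer is lined up with the mark (horizontal distance between pointer_tip and mark below 0.0035 m), for 0.3 s.
At the end, for the whole second after the job is handed in: Pointer tip within 4 mm of the mark; tall cell held in the air by both frosted sides, at rest, clear of the bench, upright and windows to the lenses within 0.15 rad, its centre within 5 mm of the light path sideways, 10 mm in height and 20 mm of half-way along it (horizontal distance between pointer_tip and mark below 0.004 m and x of cell_mid in the frame of light_mid between -0.005 and 0.005 m and y of cell_mid in the frame of light_mid between -0.02 and 0.02 m and z of cell_mid in the frame of light_mid between -0.01 and 0.01 m and angle between the x axis of cell and the y axis of bench, either way round below 0.15 rad and angle between cell's own z axis and vertical below 0.15 rad and contact force between the fingers and cell_c0 above 1 N and contact force between the fingers and cell_c1 above 1 N and contact force between cell and bench below 0.1 N and linear speed of cell below 0.02 m/s and angular speed of cell below 0.2 rad/s); the arm keeps its last pose, push and grip.
It fails at once if a clear window of the tall cell was touched by the gripper (contact force between the fingers and cell_c3 above 0.3 N or contact force between the fingers and cell_c4 above 0.3 N).
It fails at once if the lamp head was pushed directly (contact force between any of the fingers, the arm and lamp_head above 1 N).
It fails at once if the other cell or a loose thing was moved more than 20 mm (distance of any of short_cell, filter_box, wipe_jar, screwdriver, adapter, wrench, lens_ring from where it was at the start of the episode above 0.02 m).
It also fails if it takes over 72 s, if anything falls off the work surface, if the arm or the gripper's body presses on something with over 40 N, if the wrist force passes 120 N, or if a joint passes its speed limit or range.

## Robot

A 6-joint arm with a two-finger parallel gripper is mounted at the origin on the work surface. World frame = base frame: x ahead of the robot, y to its left, z up, the work surface at z = 0. Lengths are in mm, angles in rad, forces in N, time in s.
With the tool pointing down it reaches from about 350 to 925 mm from the base axis. Payload 6.4 kg.
Tool frame: the origin (TCP) lies on the centre line of the jaws, within the pads' length; the fingertips stand 11 mm ahead of it and the grasp point (between the pads) lies 8 mm behind it; z points along the fingers, y is the direction in which the jaws open and shut (so a half turn about z gives the same grasp; the last joint's range is limited). The gripper opens to 85 mm and grips with 20 to 120 N. Pads are 22 mm wide; open, the fingers measure 114 mm over their backs; the gripper's body (76 mm by 85 mm) begins 54 mm behind the grasp point. The pads swing forward as they close: fully open they stand 13 mm farther back than shut.
Start: joints at [0.958, 0.245, 1.558, -0, 1.339, -0.174], TCP at [276.154, 588.433, 242.29] pointing down, gripper open.
Joint ranges: [-3.13, 3.13], [-1.02, 2.26], [0.13, 2.54], [-0.95, 4.09], [0.21, 2.88], [-2.74, 2.74]. Speed limits (rad/s): [2.57, 2.57, 3.14, 3.14, 3.14, 3.14].

## Interface

Orientations are given as [roll, pitch, yaw] about the fixed x, y, z axes, in that order (R = Rz(yaw) Ry(pitch) Rx(roll)).
In Python, from cell import bot gives the robot as it stands. The module is installed in compiled form; this text tells all that it offers.
- The arm moves only by the shell command python3 -m crank 'ROWS' [FORCE]. ROWS is JSON, a list of rows, each a list of 5 numbers: the opening, from -1 (shut) to 1 (fully open), so that 0 is half open, then the shift along the tool's x, y, z in m, then the turn about the tool's z in degrees. A call has 1 to 10 rows; each row shifts and turns the pose as measured when the row begins, along the tool's axes as they then stand; what a row does not reach is not made up. A row lasts 1/12 s, in which the tool goes at most 41.7 mm and 7.16 degrees, less where a joint would pass 70% of its speed; a pose out of reach is approached as far as the arm can. A call with a gripper value outside its range is refused whole. The fingers move at their own pace and stop on an object; FORCE is the grip in N (left out, the last holds). Time passes only in rows, so rows that do not move let the fingers close. It gives the time, the measured TCP pose, the force and the opening at its end, in the units of the state.
- bot.read_state(): the state, without advancing time (a new reading comes with each control period).
- bot.capture(name): name is "scene" or "top"; returns a dict with "frame" (480x640x3 uint8, blue, green, red), "mtx" (3x3 intrinsics, pixels), "D" ([k1, k2, p1, p2, k3] as OpenCV has them; the pictures are not rectified), "R" (3x3) and "t" (3): a world point X has camera coordinates R X + t. Camera axes: x right, y down, z forward; pixel columns grow to the right and rows downward; lengths in mm; the calibration is good to about 2 mm. A picture is of the moment at which its call begins. There is no depth.
- bot.hand_in(): hands the job in, once; it reports no verdict.
The state is a dict: "time_s": time; "joints": joint angles; "qd": joint speeds; "tau": joint torques, N m; "position": TCP position; "tool_rot": TCP orientation; "contact_force": force on the tool from outside, world axes, zero at the start; "ft_torque": the same for the moment, N m; "finger_gap": opening from 0.0 (shut) to 1.0 (fully open).
Only numpy, scipy, OpenCV 4.12 (cv2) and the standard library are available. Lean on these libraries where they do the work, as an engineer would, in place of code of your own. Each camera call takes 0.05 s, during which the arm holds its last target. There are 200 camera calls.

## Working session

There is one attempt and no reset: what is moved stays moved. The work goes in short steps, Python scripts to look and compute and a shell command to move; the robot and the scene stay as the last step left them, time stands still between calls to the robot, and variables do not carry over. Pictures are saved under pics/ and viewed, about 8 in all and at most 12, crops included, and the job is handed in when it is done.

```bash
mkdir -p pics
cat > h.py <<'E'
from cell import bot
import numpy as np, cv2
def cap(n,save=None):
    c=bot.capture(n); 
    if save: cv2.imwrite('pics/'+save,c['frame'])
    for k in('mtx','D','R','t'): c[k]=np.array(c[k],float)
    c['t']=c['t'].ravel(); return c
def ray(c,px):
    u=cv2.undistortPoints(np.array([[px]],float),c['mtx'],c['D'])[0,0]
    return -c['R'].T@c['t'], c['R'].T@np.array([u[0],u[1],1])
def plane(c,px,z):
    o,d=ray(c,px); return o+d*(z-o[2])/d[2]
def proj(c,X):
    return cv2.projectPoints(np.array(X,float).reshape(-1,3),cv2.Rodrigues(c['R'])[0],c['t'],c['mtx'],c['D'])[0][:,0]
E
python3 - <<'E'
from h import *
for n in('scene','top'):
    c=cap(n,n+'1.png'); print(n,-c['R'].T@c['t'],c['R'][2],c['mtx'][0,0])
print(bot.read_state())
E
```

```text
scene [1355.73538791 -621.3896096   788.42128023] [-0.65649939  0.49655012 -0.56784376] 555.1495455927707
top [ 355.56223659  -47.13870126 1317.48765321] [ 0.17442517  0.01792452 -0.98450727] 487.4854421101712
{'time_s': 0.1, 'joints': array([ 9.57898344e-01,  2.45739571e-01,  1.55891234e+00,  5.12397452e-06,
        1.33868807e+00, -1.74112381e-01]), 'qd': array([-0.00115846, -0.00221844, -0.00236551, -0.00053176,  0.00135797,
       -0.00029934]), 'tau': array([-5.50459390e-04, -4.30671608e+01, -3.27128005e+01, -1.77742800e-04,
        2.82316098e-03,  2.50669262e-05]), 'position': array([275.86269758, 588.01957304, 241.28260034]), 'tool_rot': array([-3.13987260e+00, -3.07606573e-04,  2.70280560e+00]), 'contact_force': array([-0.25988705,  0.01212038, -0.11357841]), 'ft_torque': array([-0.00459301,  0.02578915, -0.02119007]), 'finger_gap': 0.9983782387917937}
```

View pics/scene1.png

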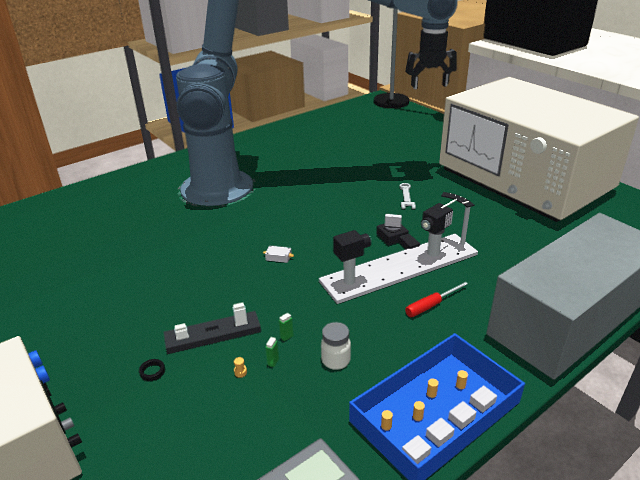

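View pics/top1.png

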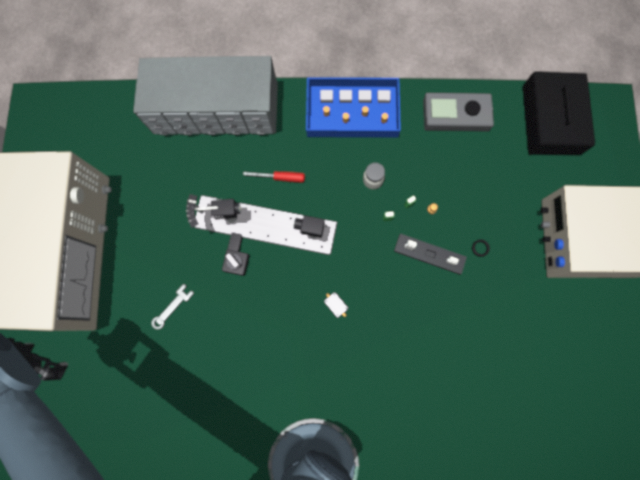

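The scene view shows the bench (lamp with pointer near (445,210), knob at (393,222)) and the rack at (212,330), where the tall cell is at (240,313) and the short one at (181,331). The top view shows the bench from (194,215) to (335,235), the knob at (235,260), and the rack at (430,253).

Run:
```python
from h import *
c=cap('top'); s=cap('scene'); f=c['frame']; hsv=cv2.cvtColor(f,cv2.COLOR_BGR2HSV)
# bench base
m=((hsv[...,1]<60)&(hsv[...,2]>150)).astype(np.uint8); m[:185]=0;m[258:]=0;m[:,:185]=0;m[:,345:]=0
p=np.argwhere(m)[:,::-1]; P=np.array([plane(c,q,12)[:2] for q in p.astype(float)]).astype(np.float32)
r=cv2.minAreaRect(P);print('bench',r, cv2.boxPoints(r).round())
# rack
g=(hsv[...,1]<90)&(hsv[...,2]<110); m=np.zeros_like(m);m[230:276,390:470]=g[230:276,390:470]
m=cv2.morphologyEx(m,cv2.MORPH_CLOSE,np.ones((5,5)))
n,l,st,_=cv2.connectedComponentsWithStats(m);k=1+st[1:,4].argmax();print(st[k])
p=np.argwhere(l==k)[:,::-1]; P=np.array([plane(c,q,16)[:2] for q in p.astype(float)]).astype(np.float32)
r=cv2.minAreaRect(P);print('rack',r, cv2.boxPoints(r).round())
a=cv2.resize(f[185:285,185:345],(800,500),interpolation=cv2.INTER_CUBIC)
cv2.imwrite('pics/t2.png',a)
b=cv2.resize(s['frame'][170:310,310:490],(771,600),interpolation=cv2.INTER_CUBIC);cv2.imwrite('pics/s2.png',b)
```

```text
bench ((603.6904907226562, 161.35882568359375), (415.370849609375, 156.201171875), 79.21402740478516) [[488. -28.]
 [642. -57.]
 [719. 351.]
 [566. 380.]]
[ 394  234   73   41 1216]
rack ((553.04296875, -310.62896728515625), (193.4447021484375, 54.381080627441406), 70.57865905761719) [[ 495. -393.]
 [ 547. -411.]
 [ 611. -228.]
 [ 560. -210.]]
```

View pics/t2.png

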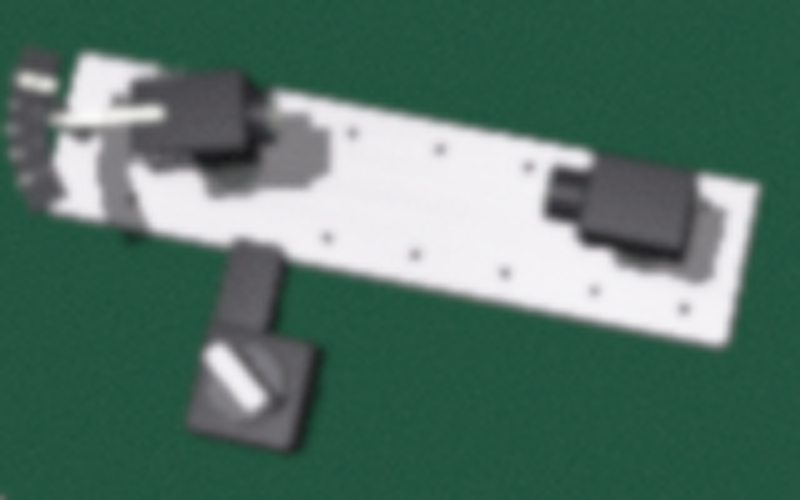

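View pics/s2.png

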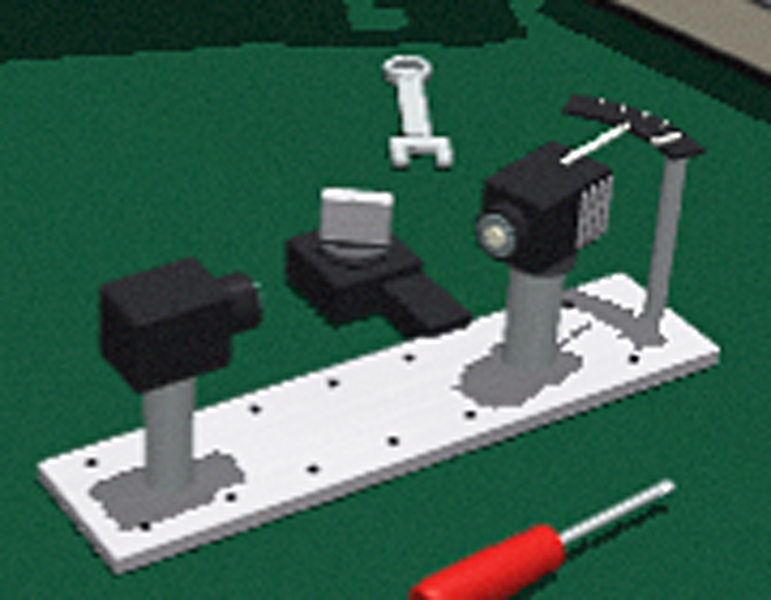

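Crop t2 (5x) shows the bench corners at (82,53), (760,183), (725,345) and (50,212). The knob bar runs from (212,350) to (258,405), the pointer tip is at (58,121), and the thick mark is at (37,80). Crop s2 confirms this: the pointer lies off the thick mark, and the knob stands free.

Run:
```python
from h import *
c=cap('top'); s=cap('scene')
T=lambda x,y:((x+.5)/5+184.5,(y+.5)/5+184.5)
S=lambda x,y:((x+.5)*180/771-.5+310,(y+.5)*140/600-.5+170)
C=[plane(c,T(*q),12)[:2] for q in((82,53),(760,183),(725,345),(50,212))]
r=np.array(C);print(r.round(1),np.linalg.norm(np.diff(r,axis=0,append=r[:1]),axis=1))
C2=[plane(s,S(*q),12)[:2].round(1) for q in((38,463),(118,568),(720,350),(622,272))];print('scene',C2)
o=r.mean(0); yv=(r[0]+r[3]-r[1]-r[2]);yaw=np.arctan2(yv[1],yv[0])-np.pi/2;print('bench centre',o,'yaw',yaw)
k1,k2=plane(c,T(212,350),65),plane(c,T(258,405),65)
print('knob c',(k1+k2)/2,np.linalg.norm(k1-k2),np.arctan2(*(k1-k2)[[1,0]])-yaw)
R=np.array([[np.cos(yaw),-np.sin(yaw)],[np.sin(yaw),np.cos(yaw)]])
tip=plane(c,T(56,121),132)[:2];mk=plane(c,T(37,80),130)[:2];pb=plane(c,T(162,113),132)[:2]
print('tip',tip,'mark',mk,'pb',pb); print('bench frame', (tip-o)@R,(mk-o)@R,(pb-o)@R,'knob',((k1+k2)[:2]/2-o)@R)
print('gear', [((plane(c,T(*q),28)[:2])-o)@R for q in((322,345),(292,450),(190,430),(210,328))])
# cells: white blobs on rack
for cc,(y0,y1,x0,x1) in((c,(230,276,390,470)),(s,(295,355,160,265))):
    h=cv2.cvtColor(cc['frame'],cv2.COLOR_BGR2HSV);m=np.zeros(h.shape[:2],np.uint8)
    m[y0:y1,x0:x1]=((h[...,2]>150)&(h[...,1]<60))[y0:y1,x0:x1]
    n,l,st,ce=cv2.connectedComponentsWithStats(m)
    for i in range(1,n):
        if st[i,4]>8: print(st[i],ce[i],[plane(cc,ce[i],z)[:2].round(1) for z in(35,62)])
a=cv2.resize(c['frame'][225:285,385:475],(720,480),interpolation=cv2.INTER_CUBIC)
b=cv2.resize(s['frame'][290:355,155:270],(720,407),interpolation=cv2.INTER_CUBIC);
cv2.imwrite('pics/rk.png',cv2.resize(np.vstack([a,b]),(480,591)))
```

```text
[[713.2 321.3]
 [641.4 -57.8]
 [551.5 -39.4]
 [622.4 334. ]] [385.8697271   91.7184602  380.1114848   91.70180286]
scene [array([551.9, -37.1]), array([645. , -57.7]), array([714. , 321.1]), array([625.9, 339.2])]
bench centre [632.1219004 139.5364458] yaw -0.18746060685785215
knob c [524.17843516 215.61925528  65.        ] 38.34651770625051 0.9132421124857317
tip [644.80397782 298.71370883] mark [666.66126851 310.40381105] pb [649.18037108 244.69345908]
bench frame [-17.20511025 158.75207191] [  2.09063389 174.3107963 ] [ -2.83792662 106.49382628] knob [-120.23150836   54.63304846]
gear [array([-90.41169047,  20.94215247]), array([-148.8208417 ,   24.15412616]), array([-149.21130716,   80.52803477]), array([-93.26250438,  82.64249473])]
[405 240  12   8  73] [410.75342466 243.68493151] [array([ 576.5, -255.9]), array([ 571.9, -251.5])]
[447 256  12   8  69] [452.5942029  259.76811594] [array([ 534.1, -366.7]), array([ 530.3, -359.9])]
[233 302  15  24 242] [239.65702479 313.72727273] [array([ 568.6, -250.9]), array([ 596.8, -264.2])]
[174 323  15  16 163] [180.91411043 331.06748466] [array([ 539.5, -368.1]), array([ 568.7, -377.2])]
```

View pics/rk.png

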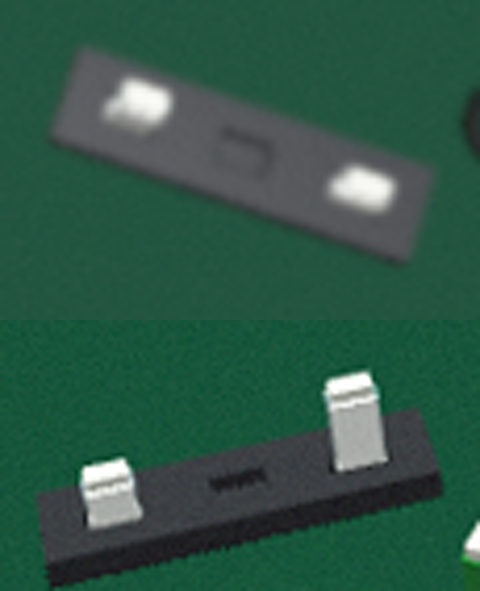

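The bench position agrees in both views. The knob is at (524,216) with q≈0.91, and the pointer offset of 19 mm gives 0.92. First I turn the tool to face across the bar and travel there.

```bash
cat >> h.py <<'E'
def go(x,y,z,yaw):
    s=bot.read_state(); p=np.array(s['position']); r=s['tool_rot']
    from scipy.spatial.transform import Rotation as Ro
    M=Ro.from_euler('xyz',r).as_matrix(); d=M.T@(np.array([x,y,z])-p)
    print('d tool',d.round(1),'turn',round(-np.degrees((yaw-r[2]+np.pi)%(2*np.pi)-np.pi),1),'pos',p.round(1),'rot',np.round(r,3),'gap',round(s['finger_gap'],3),'t',s['time_s'],'F',np.round(s['contact_force'],1),'j',np.round(s['joints'],2))
E
python3 -m crank '[[0,0,0,0,-7],[0,0,0,0,-7],[0,0,0,0,-7],[0,0,0,0,-7],[0,0,0,0,-7],[0,0,0,0,-7],[0,0,0,0,-7],[0,0,0,0,-7],[0,0,0,0,-7],[0,0,0,0,-5]]'
python3 -c "
from h import *
go(524,216,120,-2.416)"
```

```text
time_s: 1.13
position: [275.7, 587.7, 240.6]
tool_rot: [-3.141, -0.003, -2.36]
contact_force: [0.2, 0.8, 0.6]
finger_gap: 0.501
d tool [  85.2 -438.7  121.1] turn 3.2 pos [275.7 587.7 240.6] rot [-3.141e+00 -3.000e-03 -2.360e+00] gap 0.501 t 1.1333 F [0.2 0.8 0.6] j [ 0.96  0.25  1.56  0.    1.34 -1.39]
```

```bash
python3 -m crank '[[0,0.007,-0.036,0.005,0],[0,0.007,-0.036,0.005,0],[0,0.007,-0.036,0.005,0],[0,0.007,-0.036,0.005,0],[0,0.007,-0.036,0.005,0],[0,0.007,-0.036,0.005,0],[0,0.007,-0.036,0.005,0],[0,0.007,-0.036,0.005,0],[0,0.007,-0.036,0.005,0],[0,0.007,-0.036,0.005,0]]'
python3 -c "
from h import *
go(524,216,120,-2.416)"
```

```text
time_s: 1.97
position: [485.8, 277.9, 190.3]
tool_rot: [3.141, 0.004, -2.342]
contact_force: [1.4, 0.9, -0.8]
finger_gap: 0.5
d tool [ 18.1 -70.6  70.2] turn 4.2 pos [485.8 277.9 190.3] rot [ 3.141  0.004 -2.342] gap 0.5 t 1.9667 F [ 1.4  0.9 -0.8] j [ 0.32  0.09  1.84  0.    1.22 -2.06]
```

```bash
python3 -m crank '[[0,0.006,-0.024,0.015,2],[0,0.006,-0.024,0.018,2],[0,0.006,-0.022,0.018,0],[0,0,0,0.018,0],[0,0,0,0,0]]'
python3 - <<'E'
from h import *
go(524,216,49,-2.416)
c=cap('top')
cv2.imwrite('pics/k3.png',cv2.resize(cap('scene')['frame'][150:290,330:490],(686,600),interpolation=cv2.INTER_CUBIC))
E
```

```text
time_s: 2.38
position: [528.0, 205.1, 120.1]
tool_rot: [-3.139, 0.008, -2.426]
contact_force: [-0.7, -0.5, -0.1]
finger_gap: 0.501
d tool [-3.5 11.  71.1] turn -0.6 pos [528.  205.1 120.1] rot [-3.139  0.008 -2.426] gap 0.501 t 2.3833 F [-0.7 -0.5 -0.1] j [ 0.17  0.19  1.86  0.    1.08 -2.12]
```

View pics/k3.png

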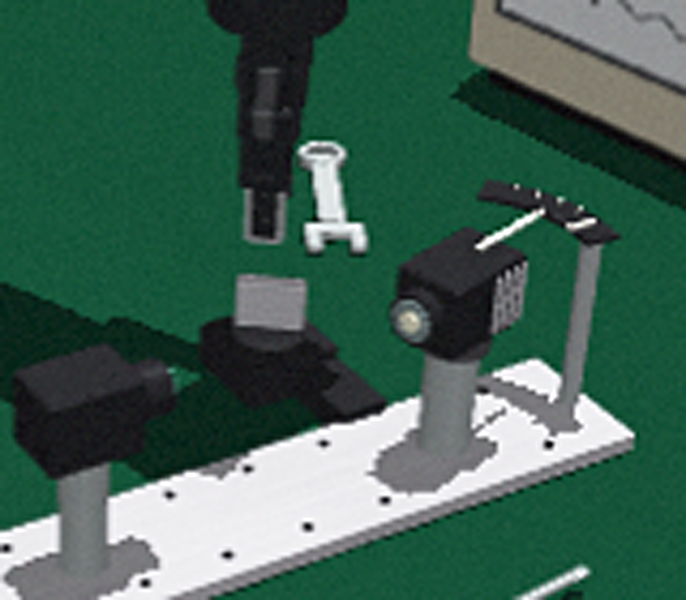

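The view shows the gripper just above the bar (270,290 in the crop), slightly to its left, which matches the 11 mm offset. I correct that, descend and close.

```bash
python3 -m crank '[[0,-0.003,0.011,0,0],[0,0,0,0.02,0],[0,0,0,0.02,0],[0,0,0,0.02,0],[0,0,0,0,0],[0,0,0,0,0]]'
python3 -c "
from h import *
go(524,216,49,-2.416)"
```

```text
time_s: 2.98
position: [529.3, 226.6, 72.9]
tool_rot: [-3.129, 0.029, -2.416]
contact_force: [0.2, 0.3, 0.4]
finger_gap: 0.498
d tool [11.7 -4.2 23.7] turn 0.0 pos [529.3 226.6  72.9] rot [-3.129  0.029 -2.416] gap 0.498 t 2.9833 F [0.2 0.3 0.4] j [ 0.21  0.27  1.87  0.    0.97 -2.09]
```

```bash
python3 -m crank '[[0,0.011,-0.004,0,0],[0,0,0,0,0]]'
python3 -c "
from h import *
go(524,216,49,-2.416)"
python3 -m crank '[[0,0,0,0.012,0],[0,0,0,0.012,0],[0,0,0,0,0]]'
python3 -c "
from h import *
go(524,216,49,-2.416)"
```

```text
time_s: 3.15
position: [524.0, 217.8, 75.5]
tool_rot: [-3.127, 0.032, -2.413]
contact_force: [0.7, 0.1, -0.1]
finger_gap: 0.499
d tool [ 2.  -0.9 26.5] turn 0.2 pos [524.  217.8  75.5] rot [-3.127  0.032 -2.413] gap 0.499 t 3.15 F [ 0.7  0.1 -0.1] j [ 0.19  0.25  1.89  0.    0.97 -2.11]
time_s: 3.4
position: [526.9, 218.3, 53.7]
tool_rot: [-3.123, 0.039, -2.413]
contact_force: [-0.6, -0.7, -1.3]
finger_gap: 0.502
d tool [3.9 0.3 4.6] turn 0.2 pos [526.9 218.3  53.7] rot [-3.123  0.039 -2.413] gap 0.502 t 3.4 F [-0.6 -0.7 -1.3] j [ 0.19  0.29  1.89  0.01  0.92 -2.11]
```

```bash
python3 -m crank '[[0,0.003,0,0.004,0],[-1,0,0,0,0],[-1,0,0,0,0],[-1,0,0,0,0],[-1,0,0,0,0],[-1,0,0,0,0],[-1,0,0,0,0]]' 30
python3 -c "
from h import *
go(524,216,49,-2.416)"
```

```text
time_s: 3.98
position: [523.3, 216.6, 48.0]
tool_rot: [-3.128, 0.036, -2.415]
contact_force: [-0.4, -0.3, -0.5]
finger_gap: 0.131
d tool [-0.2 -0.9 -1. ] turn 0.0 pos [523.3 216.6  48. ] rot [-3.128  0.036 -2.415] gap 0.131 t 3.9833 F [-0.4 -0.3 -0.5] j [ 0.19  0.29  1.9   0.01  0.91 -2.11]
```

The bar is gripped and centred. Now I turn clockwise.

```bash
python3 -m crank '[[-1,0,0,0,6],[-1,0,0,0,6],[-1,0,0,0,6],[-1,0,0,0,6],[-1,0,0,0,6],[-1,0,0,0,6],[-1,0,0,0,6],[-1,0,0,0,0],[-1,0,0,0,0]]'
python3 - <<'E'
from h import *
go(524,216,49,-2.416-.915)
c=cap('top')
cv2.imwrite('pics/k4.png',np.vstack([cv2.resize(c['frame'][180:250,180:260],(480,420),interpolation=cv2.INTER_CUBIC)]))
E
```

```text
time_s: 4.73
position: [523.2, 216.7, 48.1]
tool_rot: [3.129, 0.036, 3.106]
contact_force: [0.1, 1.5, -1.3]
finger_gap: 0.127
d tool [-0.9 -0.6 -0.9] turn 8.8 pos [523.2 216.7  48.1] rot [3.129 0.036 3.106] gap 0.127 t 4.7333 F [ 0.1  1.5 -1.3] j [ 0.19  0.29  1.9   0.01  0.91 -1.35]
```

View pics/k4.png

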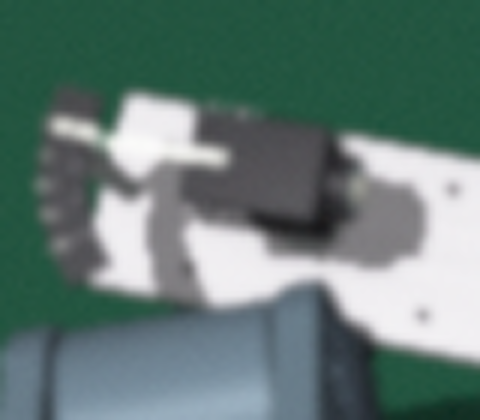

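The pointer tip at (100,143) lies just below the mark's inner end at (97,135), so it needs about 9° more of knob.

```bash
python3 -m crank '[[-1,0,0,0,4.5],[-1,0,0,0,4.5],[-1,0,0,0,0],[-1,0,0,0,0],[-1,0,0,0,0],[-1,0,0,0,0]]'
python3 - <<'E'
from h import *
go(524,216,49,-2.416-.915)
c=cap('top')
cv2.imwrite('pics/k5.png',np.vstack([cv2.resize(c['frame'][190:230,185:245],(780,520),interpolation=cv2.INTER_CUBIC)]))
E
```

```text
time_s: 5.28
position: [523.2, 216.6, 48.1]
tool_rot: [3.125, 0.034, 2.958]
contact_force: [-0.2, 1.1, -0.5]
finger_gap: 0.131
d tool [-0.9 -0.5 -0.8] turn 0.3 pos [523.2 216.6  48.1] rot [3.125 0.034 2.958] gap 0.131 t 5.2833 F [-0.2  1.1 -0.5] j [ 0.19  0.29  1.9   0.    0.91 -1.2 ]
```

View pics/k5.png

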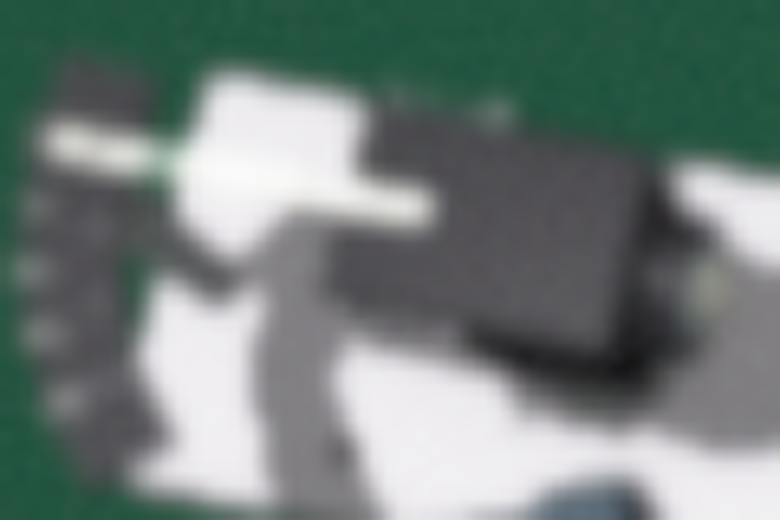

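The pointer and mark are now in line (the pointer runs (430,208)→(150,160) and continues into the mark at (130,158)→(50,143)). I release, lift straight up, and triangulate the cell's stopper top.

```bash
python3 -m crank '[[0,0,0,0,0],[0,0,0,0,0],[0,0,0,0,0],[0,0,0,0,0],[0,0,0,-0.015,0],[0,0,0,-0.02,0],[0,0,0,-0.03,0],[0,0,0,-0.03,0],[0,0,0,-0.03,0],[0,0,0,-0.03,0]]'
python3 - <<'E'
from h import *
go(572,-252,190,1.23)
c=cap('top'); s=cap('scene')
def tri(a,b):
    (o1,d1),(o2,d2)=ray(c,a),ray(s,b)
    k=np.linalg.lstsq(np.c_[d1,-d2],o2-o1,rcond=None)[0]; p,q=o1+k[0]*d1,o2+k[1]*d2
    return (p+q)/2,np.linalg.norm(p-q)
# rack corners: crop rk: scale x 480/90 top (y 320/60); scene x480/115, y 271/65
A=lambda x,y:(385+(x+.5)*90/480-.5,225+(y+.5)*60/320-.5)
B=lambda x,y:(155+(x+.5)*115/480-.5,290+(y-320+.5)*65/271-.5)
r=[plane(c,A(*q),16)[:2] for q in((83,46),(435,168),(407,263),(50,135))];r=np.array(r)
r2=np.array([plane(s,B(*q),16)[:2] for q in((38,493),(48,565),(441,475),(418,409))])
print('top',r.round(1),r.mean(0));print('scene',r2.round(1),r2.mean(0))
for q in(r[0]-r[1],r[3]-r[2]): print(np.arctan2(q[1],q[0]),np.linalg.norm(q))
for q in(r2[2]-r2[1],r2[3]-r2[0]): print(np.arctan2(q[1],q[0]),np.linalg.norm(q))
print('stopper top', tri(A(146,100),B(349,381)), [plane(s,B(*q),62)[:2] for q in((325,384),(370,374),(378,384),(330,395))])
print('green', plane(c,(390,214),45),plane(c,(411,200),45), proj(c,[523.5,216.5,65]))
h=cv2.cvtColor(c['frame'],cv2.COLOR_BGR2HSV); cv2.imwrite('pics/k6.png',c['frame'])
E
```

```text
time_s: 6.17
position: [512.9, 213.0, 200.7]
tool_rot: [3.13, 0.018, 2.958]
contact_force: [0.5, 0.4, -1.6]
finger_gap: 0.502
d tool [-142.7 -446.6    8.1] turn 99.0 pos [512.9 213.  200.7] rot [3.13  0.018 2.958] gap 0.502 t 6.1667 F [ 0.5  0.4 -1.6] j [ 0.19  0.05  1.85  0.    1.22 -1.2 ]
top [[ 608.5 -230.7]
 [ 547.  -408.7]
 [ 498.5 -392.6]
 [ 562.4 -213.2]] [ 554.09200136 -311.31772374]
scene [[ 496.9 -389.4]
 [ 545.5 -406.4]
 [ 609.7 -229.3]
 [ 561.3 -212.3]] [ 553.36077152 -309.35176061]
1.2382267144890369 188.30805814423223
1.228786554602102 190.45160599147178
1.2234470777959578 188.41354674897792
1.2217730390581365 188.4415959322016
stopper top (array([ 572.69618079, -253.66320187,   64.56701596]), np.float64(1.368847930695201)) [array([ 564.87821949, -261.92300666]), array([ 572.24329522, -241.20719318]), array([ 581.05019526, -242.02891327]), array([ 573.40884712, -264.11481774])]
green [ 654.98485084 -200.30888207   45.        ] [ 694.15142401 -257.47208048   45.        ] [[231.24176005 260.34185826]]
```

The rack agrees in both views (centre (554,−310), yaw 1.23), and the tall cell is at (573,−253).

```bash
python3 -m crank '[[0,0,0,0,7],[0,0,0,0,7],[0,0,0,0,7],[0,0,0,0,7],[0,0,0,0,7],[0,0,0,0,7],[0,0,0,0,7],[0,0,0,0,7],[0,0,0,0,7],[0,0,0,0,7]]'
python3 -m crank '[[0,0,0,0,7],[0,0,0,0,7],[0,0,0,0,7],[0,0,0,0,7],[0,0,0,0,0],[0,0,0,0,0]]'
python3 -c "
from h import *
go(573,-253,190,1.228)"
```

```text
time_s: 7.1
position: [515.5, 212.9, 202.0]
tool_rot: [3.11, -0.006, 1.706]
contact_force: [-0.3, -0.5, -0.1]
finger_gap: 0.497
time_s: 7.6
position: [513.4, 212.1, 196.7]
tool_rot: [3.123, -0.017, 1.207]
contact_force: [0.2, -0.5, -0.1]
finger_gap: 0.501
d tool [-413.4  221.2    3.7] turn -1.2 pos [513.4 212.1 196.7] rot [ 3.123 -0.017  1.207] gap 0.501 t 7.6 F [ 0.2 -0.5 -0.1] j [0.19 0.06 1.86 0.01 1.2  0.55]
```

```bash
python3 -m crank '[[0,-0.03,0.016,0,0],[0,-0.03,0.016,0,0],[0,-0.03,0.016,0,0],[0,-0.03,0.016,0,0],[0,-0.03,0.016,0,0],[0,-0.03,0.016,0,0],[0,-0.03,0.016,0,0],[0,-0.03,0.016,0,0],[0,-0.03,0.016,0,0],[0,-0.03,0.016,0,0]]'
python3 -m crank '[[0,-0.03,0.016,0,0],[0,-0.02,0.01,0,0],[0,0,0,0,0],[0,0,0,0,0]]'
python3 -c "
from h import *
go(573,-253,100,1.228)"
```

```text
time_s: 8.43
position: [561.6, -132.6, 191.0]
tool_rot: [3.125, -0.018, 1.251]
contact_force: [1.0, 0.2, 0.2]
finger_gap: 0.5
time_s: 8.77
position: [570.4, -198.2, 189.3]
tool_rot: [3.124, -0.017, 1.254]
contact_force: [-0.1, 0.3, 0.1]
finger_gap: 0.498
d tool [-52.8  18.   88.7] turn 1.5 pos [ 570.4 -198.2  189.3] rot [ 3.124 -0.017  1.254] gap 0.498 t 8.7667 F [-0.1  0.3  0.1] j [-0.53  0.18  1.73  0.02  1.21 -0.22]
```

```bash
python3 -m crank '[[0,-0.025,0.009,0,1.5],[0,-0.025,0.009,0,0],[0,0,0,0,0],[0,0,0,0.018,0],[0,0,0,0.018,0],[0,0,0,0.018,0],[0,0,0,0.018,0],[0,0,0,0,0]]'
python3 -c "
from h import *
go(573,-253,33,1.228)"
```

```text
time_s: 9.43
position: [573.6, -242.5, 114.3]
tool_rot: [3.125, -0.02, 1.247]
contact_force: [-0.0, 1.0, -1.0]
finger_gap: 0.5
d tool [-11.8   1.4  81.1] turn 1.1 pos [ 573.6 -242.5  114.3] rot [ 3.125 -0.02   1.247] gap 0.5 t 9.4333 F [-0.  1. -1.] j [-0.59  0.32  1.72  0.03  1.09 -0.28]
```

```bash
python3 -m crank '[[0,-0.011,0.001,0,1],[0,0,0,0.01,0],[0,0,0,0.012,0],[0,0,0,0,0],[0,0,0,0,0]]'
python3 - <<'E'
from h import *
go(573,-253,33,1.228)
s=cap('scene')
cv2.imwrite('pics/c7.png',cv2.resize(s['frame'][230:360,150:310],(739,600),interpolation=cv2.INTER_CUBIC))
E
```

```text
time_s: 9.85
position: [572.7, -251.3, 92.8]
tool_rot: [3.123, -0.02, 1.233]
contact_force: [-0.5, -0.1, -0.3]
finger_gap: 0.503
d tool [-2.7 -0.3 59.7] turn 0.3 pos [ 572.7 -251.3   92.8] rot [ 3.123 -0.02   1.233] gap 0.503 t 9.85 F [-0.5 -0.1 -0.3] j [-0.6   0.35  1.72  0.03  1.06 -0.28]
```

View pics/c7.png

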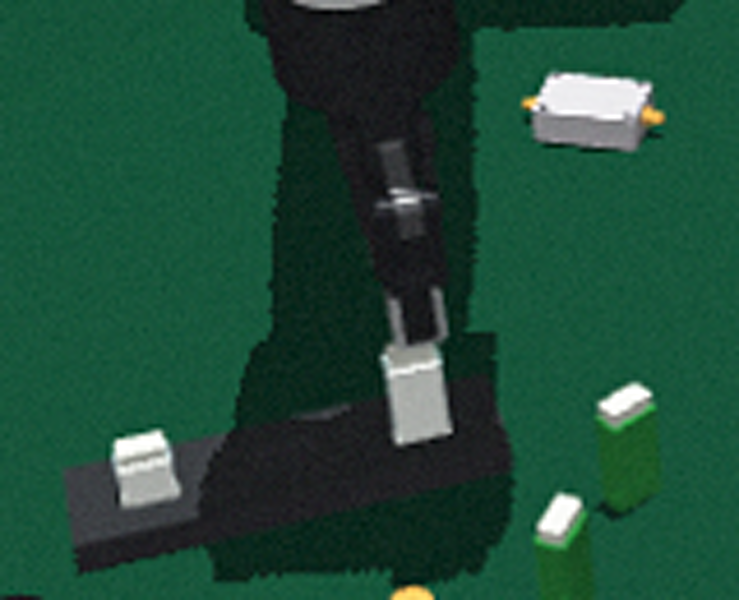

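The near finger at (418,320 in the crop) is centred on the cell at (415,395), along its length. I descend in steps.

```bash
python3 -m crank '[[0,-0.002,0,0.012,0],[0,0,0,0.012,0],[0,0,0,0.01,0],[0,0,0,0,0]]'
python3 -c "
from h import *
go(573,-253,33,1.228)"
```

```text
time_s: 10.23
position: [573.6, -253.4, 57.0]
tool_rot: [3.12, -0.019, 1.233]
contact_force: [-0.0, 0.4, -0.7]
finger_gap: 0.5
d tool [-0.2 -1.2 24. ] turn 0.3 pos [ 573.6 -253.4   57. ] rot [ 3.12  -0.019  1.233] gap 0.5 t 10.2333 F [-0.   0.4 -0.7] j [-0.61  0.41  1.73  0.03  0.99 -0.28]
```

```bash
python3 -m crank '[[0,0,-0.001,0.012,0],[0,0,0,0.009,0],[0,0,0,0,0],[0,0,0,0,0]]'
python3 -c "
from h import *
go(573,-253,33,1.228)"
```

```text
time_s: 10.57
position: [572.4, -252.3, 31.9]
tool_rot: [3.123, -0.02, 1.233]
contact_force: [-0.2, -0.3, 0.9]
finger_gap: 0.495
d tool [-0.4  0.8 -1.1] turn 0.3 pos [ 572.4 -252.3   31.9] rot [ 3.123 -0.02   1.233] gap 0.495 t 10.5667 F [-0.2 -0.3  0.9] j [-0.61  0.44  1.73  0.03  0.95 -0.29]
```

```bash
python3 -m crank '[[0,0,0,-0.002,0],[-1,0,0,0,0],[-1,0,0,0,0],[-1,0,0,0,0],[-1,0,0,0,0],[-1,0,0,0,0],[-1,0,0,0,0]]' 25
python3 -c "
from h import *
go(573,-253,33,1.228)"
```

```text
time_s: 11.15
position: [572.9, -252.6, 35.5]
tool_rot: [3.121, -0.02, 1.234]
contact_force: [0.2, 0.1, -0.4]
finger_gap: 0.158
d tool [-0.3  0.2  2.5] turn 0.3 pos [ 572.9 -252.6   35.5] rot [ 3.121 -0.02   1.234] gap 0.158 t 11.15 F [ 0.2  0.1 -0.4] j [-0.61  0.44  1.73  0.03  0.96 -0.29]
```

The jaws closed on the broad sides (gap about 14 mm). From the knob's gripped position, light_mid ≈ (628.4,125.5), agreeing with the base outline. I lift now.

```bash
python3 -m crank '[[-1,0,0,-0.008,0],[-1,0,0,-0.012,0],[-1,0,0,-0.02,0],[-1,0,0,-0.025,0],[-1,0,0,-0.025,0],[-1,0,0,-0.025,0],[-1,0,0,-0.025,0],[-1,0,0,-0.025,0],[-1,0,0,-0.015,0],[-1,0,0,0,0]]' 35
python3 -c "
from h import *
go(628.4,125.5,225,1.384)"
```

```text
time_s: 11.98
position: [568.4, -255.1, 233.9]
tool_rot: [3.114, -0.018, 1.234]
contact_force: [0.7, -0.3, -0.4]
finger_gap: 0.158
d tool [378.8 -69.6  13.6] turn -8.6 pos [ 568.4 -255.1  233.9] rot [ 3.114 -0.018  1.234] gap 0.158 t 11.9833 F [ 0.7 -0.3 -0.4] j [-0.61  0.18  1.65  0.03  1.29 -0.28]
```

```bash
python3 -m crank '[[-1,0.015,-0.003,0,-2],[-1,0.03,-0.005,0,-2],[-1,0.03,-0.006,0,-2],[-1,0.03,-0.006,0,-2],[-1,0.03,-0.004,0,0],[-1,0.03,-0.003,0,0],[-1,0.03,-0.003,0,0],[-1,0.03,-0.003,0,0],[-1,0.03,-0.002,0,0],[-1,0.03,-0.002,0,0]]'
python3 -c "
from h import *
go(628.4,125.5,225,1.384)"
```

```text
time_s: 12.82
position: [589.7, 45.6, 230.9]
tool_rot: [3.119, -0.013, 1.383]
contact_force: [0.3, -0.6, 0.3]
finger_gap: 0.158
d tool [85.7 23.   7.6] turn -0.1 pos [589.7  45.6 230.9] rot [ 3.119 -0.013  1.383] gap 0.158 t 12.8167 F [ 0.3 -0.6  0.3] j [-0.12  0.11  1.74  0.01  1.27  0.07]
```

```bash
python3 -m crank '[[-1,0.022,0.006,0,0],[-1,0.022,0.006,0,0],[-1,0.018,0.005,0,0],[-1,0.01,0.003,0,0],[-1,0,0,0,0],[-1,0,0,0,0]]'
python3 -c "
from h import *
go(628.4,125.5,111,1.384)"
```

```text
time_s: 13.32
position: [616.9, 127.1, 225.0]
tool_rot: [3.132, -0.014, 1.4]
contact_force: [0.5, -0.1, -1.0]
finger_gap: 0.158
d tool [ -1.2  10.5 114.1] turn 0.9 pos [616.9 127.1 225. ] rot [ 3.132 -0.014  1.4  ] gap 0.158 t 13.3167 F [ 0.5 -0.1 -1. ] j [0.02 0.21 1.64 0.01 1.29 0.19]
```

```bash
python3 -m crank '[[-1,0,0.01,0,1],[-1,0,0,0.015,0],[-1,0,0,0.018,0],[-1,0,0,0.018,0],[-1,0,0,0.015,0],[-1,0,0,0,0],[-1,0,0,0,0]]'
python3 -c "
from h import *
go(628.4,125.5,111,1.384)"
```

```text
time_s: 13.9
position: [630.5, 118.2, 157.4]
tool_rot: [3.129, -0.012, 1.37]
contact_force: [0.2, 0.1, 0.1]
finger_gap: 0.159
d tool [ 6.1 -4.  46.5] turn -0.8 pos [630.5 118.2 157.4] rot [ 3.129 -0.012  1.37 ] gap 0.159 t 13.9 F [0.2 0.1 0.1] j [0.01 0.3  1.65 0.01 1.17 0.2 ]
```

```bash
python3 -m crank '[[-1,0.006,-0.004,0,-0.8],[-1,0,0,0.012,0],[-1,0,0,0.014,0],[-1,0,0,0.012,0],[-1,0,0,0,0],[-1,0,0,0,0]]'
python3 -c "
from h import *
go(628.4,125.5,111,1.384)"
```

```text
time_s: 14.4
position: [630.3, 124.3, 119.3]
tool_rot: [3.124, -0.013, 1.382]
contact_force: [-0.4, 1.2, -0.2]
finger_gap: 0.159
d tool [ 0.7 -2.3  8.3] turn -0.1 pos [630.3 124.3 119.3] rot [ 3.124 -0.013  1.382] gap 0.159 t 14.4 F [-0.4  1.2 -0.2] j [0.01 0.35 1.67 0.01 1.1  0.2 ]
```

```bash
python3 -m crank '[[-1,0.001,-0.002,0.008,0],[-1,0,0,0,0],[-1,0,0,0,0],[-1,0,0,0,0],[-1,0,0,0,0]]'
python3 - <<'E'
from h import *
go(628.4,125.5,111,1.384)
c=cap('top');s=cap('scene')
print(proj(s,[[628.4,125.5,110],[628.4,125.5,82.5]]))
a=cv2.resize(s['frame'][150:310,310:490],(534,474),interpolation=cv2.INTER_CUBIC)
b=cv2.resize(c['frame'][190:230,185:245],(534,356)[:2],interpolation=cv2.INTER_CUBIC)
cv2.imwrite('pics/f8.png',cv2.resize(np.vstack([a,b]),(380,591)))
cv2.imwrite('pics/f8b.png',np.hstack([cv2.resize(s['frame'][180:290,330:440],(500,500),interpolation=cv2.INTER_CUBIC),cv2.resize(c['frame'][190:230,185:209],(300,500),interpolation=cv2.INTER_CUBIC)]))
E
```

```text
time_s: 14.82
position: [628.7, 126.2, 110.5]
tool_rot: [3.124, -0.013, 1.383]
contact_force: [0.0, 0.2, 0.8]
finger_gap: 0.157
d tool [-0.7 -0.1 -0.5] turn -0.1 pos [628.7 126.2 110.5] rot [ 3.124 -0.013  1.383] gap 0.157 t 14.8167 F [0.  0.2 0.8] j [0.02 0.36 1.68 0.01 1.09 0.2 ]
[[396.21226779 230.60935704]
 [395.58896393 240.82865256]]
```

View pics/f8b.png

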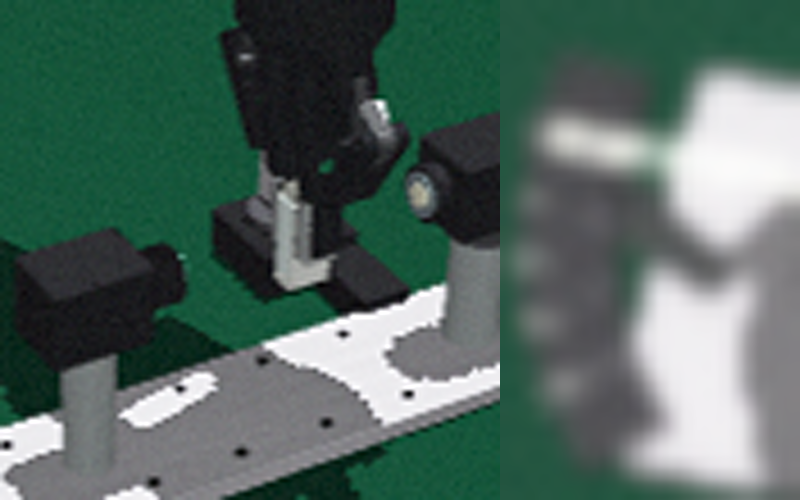

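The cell is held upright between the two lenses. Its bottom is at about (300,280) in the crop, against a predicted (298,276), and the pointer still runs straight into the mark at (590,140). I hand in.

```bash
python3 -c "
from h import *
print(np.abs(bot.read_state()['qd']).max()); bot.hand_in()"
```

```text
0.0018478747940318327
the job is handed in; nothing more can be done
```

I turned the aim knob about 52° clockwise in one grasp until the pointer lined up with the thick mark. I then lifted the tall cell out of the rack by its frosted sides and handed the job in while holding it still in the light path. No verdict was reported.

**Last checks, about 15 s in:**
- **Pointer:** in the top view it still runs straight into the thick mark. I judged this by eye and did not work out a final distance.
- **Cell position:** the tool is within about 1 mm of my estimated light-path midpoint, (628.4, 125.5) mm, with the cell centre about 110 mm up. In the scene view the cell's bottom is where the calibration predicts, to about 1 camera pixel (about 3 mm).
- **Cell angle:** the windows face the lenses to within about 0.01 rad. The tool tilts about 0.02 rad, about the same as when I gripped the cell.
- **Grip and rest:** the jaws are closed on the cell at a commanded 35 N, the gap reading is unchanged since the grasp, and joint speeds are below 0.002 rad/s.

**What disagreed or went unchecked:**
- **Midpoint estimate:** the knob's position differed by about 1 mm in x and y between the camera and the arm's own grasp, so I based the midpoint on the grasp.
- **Short cell and loose things:** I did not measure these again at the end. No unexpected contact force showed in the readings after each move.

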